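# Draw the probe stick partway out of its sleeve and hold it for inspection

### The job

The chip on the probe stick has to be inspected: swing the keeper aside so that its bar no longer lies over the stick's collar, then take the stick by its black head and draw it out straight along its sloping sleeve, without forcing it against the bore, until the whole flat part that carries the chip is clear of the sleeve's mouth while more than half of the round foot below it is still in the bore. Finish while holding the stick still there - do not let go, never pull it right out - and leave the other things on the bench where they are.

Things in the scene. Friction and masses are not known exactly. Their poses are not given: they have to be found in the camera images.
- stand: Fixed bench stand: aluminium base plate 110 x 130 x 12 mm, two cheeks, and between them an aluminium sleeve, 44 mm outside diameter, that leans 0.30 rad (17 degrees) from upright towards the stand's +x. The sleeve's round bore is 19.2 mm wide, 90 mm deep, open at the top. Origin under the plate at bench height, z up; seen from above, the mouth's centre is 5 mm from it towards +x.
- mouth (a point): Centre of the sleeve's mouth (top rim), 120 mm above the bench. Its z axis is the bore's axis, pointing out (0.30 rad from upright); y is level, the stand's +y; x is square to both. Offsets 'in the mouth's frame' use these axes.
- keeper (a joint): Angle (rad) of the keeper, a steel rocker 5 mm thick, parallel to the mouth, its top 13 mm beyond the mouth. Below 0.2 its bar lies over the collar beside the neck and blocks the stick; growing is counter-clockwise looking down into the bore (its knob starts towards the mouth's -x, the bar leaves the collar). Collar free from 0.3, stop at 1.4. Stays where left; needs about 1 N at the knob.
- keeper_pivot (a point): Point on the keeper's pivot axis (parallel to the bore), at (0, 36, 8) mm in the mouth's frame; axes as the mouth's. A screw head there reaches 17 mm beyond the mouth.
- keeper_knob (a point): Point on the axis of the black knob on the keeper's tail; the knob stands parallel to the bore, 13.6 mm in diameter, reaching 13 to 47 mm beyond the mouth (this point: 35 mm), 52 mm from the pivot axis. At angle 0 it lies from the pivot along the mouth's +y, at (0, 88, 35) mm in the mouth's frame. It stands on the 10 mm wide tail; beside that is free air.
- stick: Loose steel stick, about 0.25 kg, 157 mm long, in the bore. Origin: middle of its lower end, z to the head. Going up: round foot 18 mm wide (0-42 mm), flat 5 x 15 mm with white chip carrier (42-76), round 18 mm (76-88), collar 32 mm wide (88-94), neck 11 mm, black ribbed head 24 mm wide (118-146), connector. Seated, the collar rests on the mouth. Let go, it slides back.
- stick_head (a point): Middle of the stick's black head, 132 mm along it from its origin; at the start 44 mm beyond the mouth on the bore's axis, 162 mm above the bench.
- foot_top (a point): Point on the stick's axis where the round foot ends and the flat begins, 42 mm along it from its origin (46 mm below the mouth, in the bore, at the start).
- chip_box_a: Chip box, 50 x 50 x 18 mm, black base and clear lid, lying close to the stand on its -y side; leave alone. Origin under its centre.
- chip_box_b: Chip box, 50 x 50 x 18 mm, black base and clear lid, lying at the back left; leave alone. Origin under its centre.
- tweezers_steel: Steel tweezers, 121 mm long, lying close to the stand on its -x side; leave alone. Origin under the middle.
- hex_key_5: Black hex key, 25 x 73 x 5 mm, lying near the stand; leave alone. Origin under its centre.
- vial_c: Glass vial with a black cap, 23 mm wide, 52 mm tall, upright near the stand; leave alone. Origin under its centre.
Not all that is in view belongs to the job. Of the things that look like the stick, the smaller one is meant.

How it is judged:
By the outcome, as a careful person would: the job done as asked, in the order asked, and still so for the second after the job is handed in, while the arm keeps its last pose, push and grip.
It also fails if it takes over 48 s, if anything falls off the work surface, if the arm or the gripper's body presses on something with over 40 N, if the wrist force passes 120 N, or if a joint passes its speed limit or range.

### The arm

A 6-joint arm with a two-finger parallel gripper is mounted at the origin on a cart in front of the work surface, level with it; the furniture and walls round the work are solid. World frame = base frame: x ahead of the robot, y to its left, z up, the work surface at z = 0. Lengths are in m, angles in rad, forces in N, time in s.
With the tool pointing down it reaches from about 0.275 to 0.85 m from the base axis. Payload 19 kg.
Tool frame: the origin (TCP) lies at the very end of the fingers, on their centre line; the grasp point (between the pads) lies 19 mm behind it; z points along the fingers, y is the line along which they close (so a half turn about z gives the same grasp; the last joint's range is limited). The gripper opens to 85 mm and grips with 20 to 120 N. Pads are 22 mm wide; open, the fingers measure 114 mm over their backs; the gripper's body (76 mm by 85 mm) begins 54 mm behind the grasp point. The pads swing forward as they close: fully open they stand 13 mm farther back than shut.
Start: joints at [1.207, 0.15, 1.437, -0, 1.554, -0.134], TCP at [0.131, 0.56, 0.231] pointing down, gripper open.
Joint ranges: [-2.8, 2.8], [-0.68, 2.1], [0.12, 2.68], [-1.39, 4.53], [0.16, 2.79], [-2.81, 2.81]. Speed limits (rad/s): [1.89, 1.89, 2.22, 3.01, 3.01, 3.01].

### API

Orientations are given as a rotation vector (axis times angle).
In Python, from bench import env gives the robot as it stands.
- The arm moves only by the tool send_rows, never from a script. Its arguments are lists of equal length, an entry for each row: "turn": the turn, a rotation vector about the world's x, y, z in rad, a list of three; "translation": the shift along the world's x, y, z in m, a list of three; "grip": the finger opening in m, from 0 to 0.0854. In form: {"turn": [[wx, wy, wz], ...], "translation": [[tx, ty, tz], ...], "grip": [grip, ...]}. A call has 1 to 5 rows; each row shifts and turns the commanded pose from where the row before left it; what a row does not reach is not made up. A row lasts 1/8 s, in which the tool goes at most 62.5 mm and 10.7 degrees, less where a joint would pass 70% of its speed; a pose out of reach is approached as far as the arm can. A call with a gripper value outside its range is refused whole. The fingers move at their own pace and stop on an object; "grip_force" is the grip in N (left out, the last holds). Time passes only in rows, so rows that do not move let the fingers close. It gives the time, the measured TCP pose, the force, the opening and the grip force at its end, in the units of the state.
- env.get_state(): the state, without advancing time (a new reading comes with each control period).
- env.get_image(name): name is "scene" or "top"; returns a dict with "pixels" (384x512x3 uint8, red, green, blue), "depth" (384x512 float32, m along the optical axis (not along the pixel's ray), 0 where there is no reading), "fx", "fy", "cx", "cy" (pixels), "k1" (the pictures are not rectified: a ray, as slopes to the right and down, at radius r is drawn at 1 + k1 r^2 times it, then the intrinsics apply), "rvec" (rotation vector, rad) and "tvec" (3), from world to camera coordinates, as OpenCV has them. Camera axes: x right, y down, z forward; pixel columns grow to the right and rows downward; lengths in m; the calibration is good to about 2 mm. A picture is of the moment at which its call begins.
- env.sign_off(): hands the job in; it is judged then, once.
The state is a dict: "time": time; "q": joint angles; "qd": joint speeds; "joint_torque": joint torques, N m; "position": TCP position; "orientation": TCP orientation; "contact_force": force on the tool from outside, world axes, zero at the start; "moment": the same for the moment, N m; "finger_gap": finger opening in m; "finger_force": force on a finger pad.
Only numpy, scipy, OpenCV 4.12 (cv2) and the standard library are available. Lean on these libraries where they do the work, as an engineer would, in place of code of your own. Each camera call takes 0.05 s, during which the arm holds its last target. There are 200 camera calls.

## Working session

There is one attempt and no reset: what is moved stays moved. The work goes in short steps, Python scripts to look and compute and a tool call to move; the robot and the scene stay as the last step left them, time stands still between calls to the robot, and variables do not carry over. Pictures are saved under pics/ and viewed, at most 10 in all, crops included, and the job is handed in when it is done.

Besides the shell and the picture viewer there is one more tool, called as a command line: name --argument value ..., lists and objects as JSON in quotes. send_rows: Moves the arm, as the interface text tells. Its arguments: {"type":"object","properties":{"turn":{"type":"array"},"translation":{"type":"array"},"grip":{"type":"array"},"grip_force":{"type":"number"}},"required":["turn","translation","grip"]}

```bash
mkdir -p pics; ls; cat > h.py <<'E'
import numpy as np, cv2, pickle
from scipy.spatial.transform import Rotation as R
def pts(im,uv):
    """pixels -> world by depth"""
    K=np.array([[im['fx'],0,im['cx']],[0,im['fy'],im['cy']],[0,0,1.]])
    uv=np.atleast_2d(uv).astype(float)
    n=cv2.undistortPoints(uv[:,None],K,np.array([im['k1'],0,0,0.]))[:,0]
    d=im['depth'][uv[:,1].round().astype(int),uv[:,0].round().astype(int)]
    c=np.c_[n*d[:,None],d]
    return R.from_rotvec(np.ravel(im['rvec'])).inv().apply(c-np.ravel(im['tvec']))
def cloud(im):
    h,w=im['depth'].shape
    u,v=np.meshgrid(np.arange(w),np.arange(h))
    return pts(im,np.c_[u.ravel(),v.ravel()]).reshape(h,w,3)
def proj(im,P):
    K=np.array([[im['fx'],0,im['cx']],[0,im['fy'],im['cy']],[0,0,1.]])
    return cv2.projectPoints(np.atleast_2d(P).astype(float),np.ravel(im['rvec']),np.ravel(im['tvec']),K,np.array([im['k1'],0,0,0.]))[0][:,0]
E
python3 - <<'E'
from bench import env
import cv2,pickle,numpy as np
from h import *
o={n:env.get_image(n) for n in("scene","top")}
pickle.dump(o,open('im0.pkl','wb'))
a=np.hstack([o['scene']['pixels'],o['top']['pixels']])[...,::-1]
cv2.imwrite('pics/a.png',cv2.resize(a,(800,300),interpolation=cv2.INTER_AREA))
cv2.imwrite('pics/s.png',cv2.resize(o['scene']['pixels'][...,::-1],(800,600)))
cv2.imwrite('pics/t.png',cv2.resize(o['top']['pixels'][...,::-1],(800,600)))
for n in o: print(n,R.from_rotvec(np.ravel(o[n]['rvec'])).inv().apply(-np.ravel(o[n]['tvec'])),o[n]['fx'])
print(env.get_state())
E
```

```text
pics
scene [0.21481212 0.6900466  0.5456538 ] 353.8279638011034
top [0.45146977 0.01068792 1.44881105] 438.49801034318824
{'time': 0.1, 'q': array([ 1.20696034e+00,  1.50953804e-01,  1.43794485e+00,  6.07070897e-06,
        1.55375930e+00, -1.33974831e-01]), 'qd': array([-2.41771893e-05, -1.77091156e-03, -1.65867767e-03,  5.01409989e-04,
        7.98217933e-04, -9.24012361e-04]), 'joint_torque': array([ 3.82924627e-03, -7.14389706e+01, -5.71785665e+01, -4.28032008e-04,
        7.20274620e-03, -7.60048101e-05]), 'position': array([0.13093986, 0.55968457, 0.23073668]), 'orientation': array([-3.60240043e-01, -3.12059980e+00,  1.61930909e-03]), 'contact_force': array([ 0.0079711 , -0.36340491, -0.39475783]), 'moment': array([-0.01828262,  0.0052151 , -0.01826957]), 'finger_force': 0.0, 'finger_gap': 0.08511505494079205}
```

View pics/s.png

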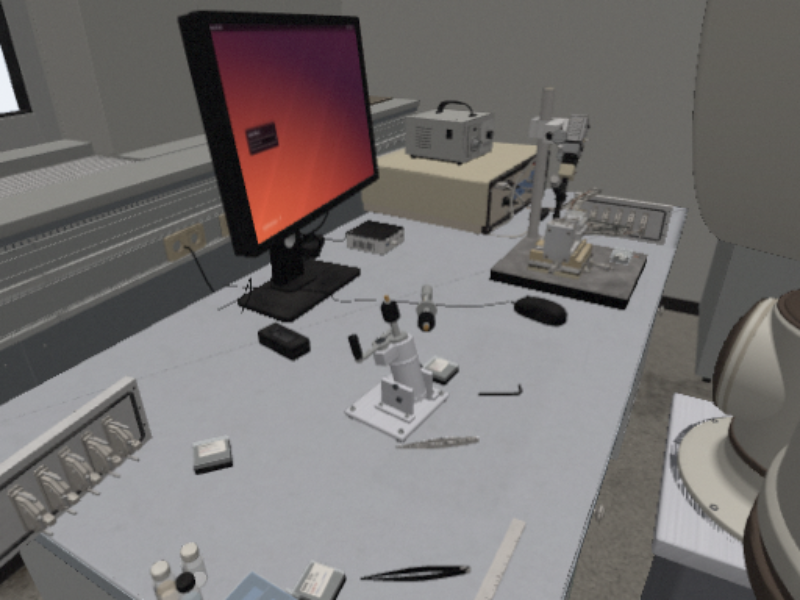

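View pics/t.png

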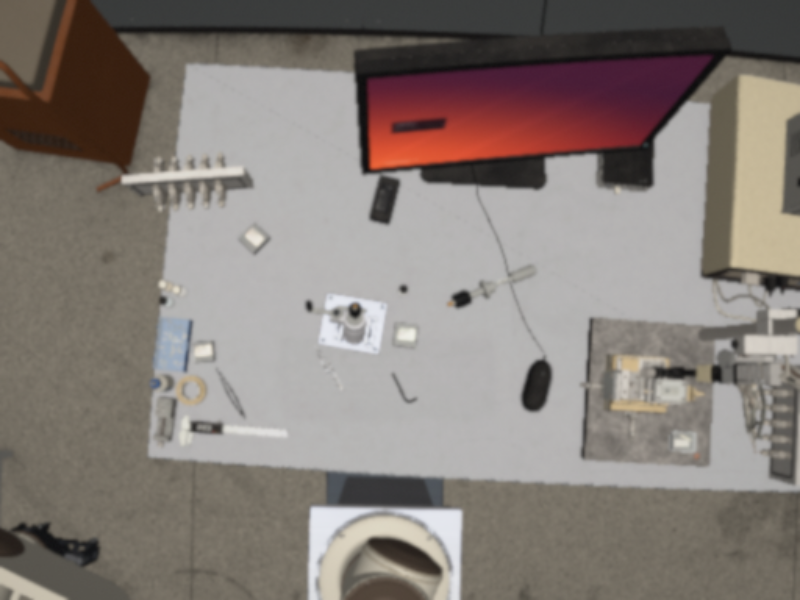

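Scene: the stand is at (400,400), with a black head at (390,308) and the knob at (355,346). The other stick, at (427,305), lies larger and farther on the bench. Top: stand (353,322), head (355,310), knob (310,307); the bigger loose stick is at (490,287), and the vial cap at (403,289).

```bash
python3 - <<'E'
from h import *
o=pickle.load(open('im0.pkl','rb'))
s=o['scene'];t=o['top']
crop=np.hstack([cv2.resize(s['pixels'][175:290,200:330],None,fx=3.9,fy=3.9,interpolation=cv2.INTER_CUBIC)[:440],cv2.resize(t['pixels'][175:245,190:255],None,fx=4.5,fy=6.3*440/441,interpolation=cv2.INTER_CUBIC)[:440]])
cv2.imwrite('pics/c.png',crop[...,::-1]); print(crop.shape)
for n in o:
    im=o[n];C=cloud(im);px=im['pixels'].astype(int)
    c0=pts(im,[[353*.64,345*.64]] if n=='top' else [[400*.64,415*.64]])[0]; print(n,'plate pt',c0)
    near=np.linalg.norm(C[...,:2]-c0[:2],axis=2)<.13
    pl=near&(abs(C[...,2]-.012)<.004)
    k=cv2.connectedComponents(pl.astype(np.uint8))
    l=k[1];b=np.bincount(l[l>0]).argmax();P=C[l==b]
    r=cv2.minAreaRect((P[:,:2]*1000).astype(np.float32));print(n,'plate',r,P[:,2].mean(),len(P))
    dark=near&(px.max(2)<75)&(C[...,2]>.1)
    nn,l,st,ce=cv2.connectedComponentsWithStats(dark.astype(np.uint8))
    for i in range(1,nn):
        if st[i,4]>5: Q=C[l==i];print(' dark',ce[i]/.64,st[i,4],Q.mean(0).round(4),Q.min(0).round(4),Q.max(0).round(4))
E
```

```text
(440, 799, 3)
scene plate pt [0.51042675 0.11623415 0.01777242]
scene plate ((532.7886352539062, 82.36197662353516), (128.9799346923828, 110.53266906738281), 81.56094360351562) 0.011310208064681776 869
 dark [389.71036585 311.52184959] 123 [0.5462 0.0775 0.1647] [0.5357 0.0641 0.15  ] [0.5621 0.0842 0.1762]
 dark [354.9793956  346.77197802] 91 [0.5538 0.1622 0.1506] [0.5467 0.1539 0.1326] [0.5647 0.1666 0.1652]
 dark [379.21875 340.3125 ] 10 [0.5461 0.1101 0.1342] [0.5423 0.1063 0.1326] [0.5502 0.1139 0.1357]
top plate pt [0.4881042  0.07755278 0.01272503]
top plate ((535.3413696289062, 81.33930969238281), (129.82354736328125, 109.9020004272461), 81.91129302978516) 0.01196347012990324 546
 dark [308.59375 305.46875] 8 [0.5565 0.1564 0.1622] [0.5525 0.1546 0.1563] [0.5608 0.1584 0.1706]
 dark [354.34027778 311.86342593] 27 [0.5459 0.0694 0.172 ] [0.5396 0.0601 0.1572] [0.5533 0.0778 0.1833]
```

View pics/c.png

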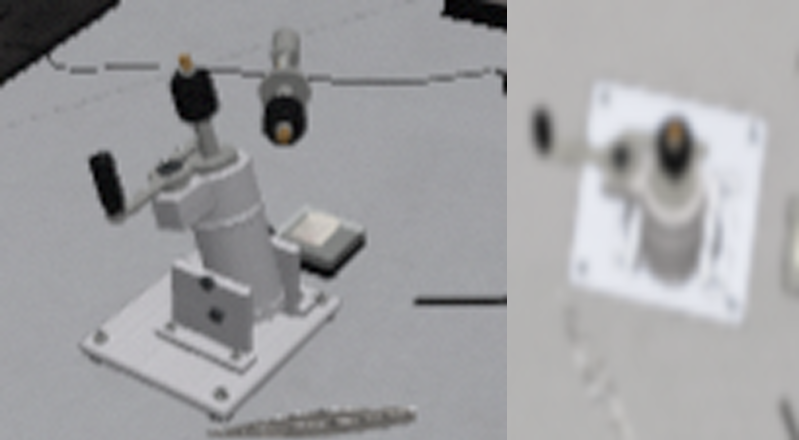

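The stick in the stand (scene 390,308) is the smaller of the two candidates; the other is the big lying one at (427,305), so I choose the one in the stand. Next I triangulate its head and the knob.

```bash
cat >> h.py <<'E'
def blobs(im,c0,zmin,r=.13,thr=75):
    C=cloud(im);px=im['pixels'].astype(int)
    m=(np.linalg.norm(C[...,:2]-c0,axis=2)<r)&(C[...,2]>zmin)&(px.max(2)<thr)
    return C,cv2.connectedComponentsWithStats(m.astype(np.uint8))
def ray(im,uv):
    K=np.array([[im['fx'],0,im['cx']],[0,im['fy'],im['cy']],[0,0,1.]])
    n=cv2.undistortPoints(np.array([[uv]],float),K,np.array([im['k1'],0,0,0.]))[0,0]
    Q=R.from_rotvec(np.ravel(im['rvec'])).inv();d=Q.apply([*n,1]);return Q.apply(-np.ravel(im['tvec'])),d/np.linalg.norm(d)
def tri(rays):
    A=[np.eye(3)-np.outer(d,d) for _,d in rays]
    x=np.linalg.solve(sum(A),sum(a@o for a,(o,_) in zip(A,rays)));return x,[np.linalg.norm(a@(x-o)) for a,(o,_) in zip(A,rays)]
yaw=np.radians(-8.3)
X0=np.array([np.cos(yaw),np.sin(yaw),0]);Y=np.array([-np.sin(yaw),np.cos(yaw),0])
A=np.sin(.3)*X0+np.array([0,0,np.cos(.3)]);X=np.cross(Y,A)
E
python3 - <<'E'
from h import *
o=pickle.load(open('im0.pkl','rb'))
s,t=o['scene'],o['top']
def cen(im,p):  # centroid of dark blob nearest p (800px scale)
    _,(n,l,st,ce)=blobs(im,[.54,.1],.14 if im is s else .1)
    i=1+np.argmin(np.linalg.norm(ce[1:]/.64-p,axis=1));return ce[i]
for nm,a,b in(('head',(390,311),(354,312)),('knob',(355,347),(308.6,305.5))):
    print(nm,tri([ray(s,cen(s,a)),ray(t,cen(t,b))]))
    # scene-only: ray closest pt 10mm behind surface
print(A,X,Y)
print('rotvec tool z=-A,y=X', R.from_matrix(np.c_[np.cross(X,-A),X,-A]).as_rotvec(), R.from_matrix(np.c_[np.cross(-X,-A),-X,-A]).as_rotvec())
# sleeve axis: bright points between z .05 and .1 from scene, algebraic cylinder fit with known axis
for im in(s,t):
    C=cloud(im);P=C[(np.linalg.norm(C[...,:2]-[.54,.075],axis=2)<.045)&(C[...,2]>.065)&(C[...,2]<.1)]
    u=np.c_[P@X,P@Y]
    from scipy.optimize import least_squares
    f=least_squares(lambda c:np.hypot(u[:,0]-c[0],u[:,1]-c[1])-.022,[np.dot([.535,.075,.08],X),np.dot([.535,.075,.08],Y)],loss='soft_l1',f_scale=.002)
    ax=f.x[0]*X+f.x[1]*Y
    print('axis at z=.12:',ax+A*(.12-ax[2])/A[2],'at .162',ax+A*(.162-ax[2])/A[2],len(P),np.median(abs(f.fun)))
E
```

```text
head (array([0.54816059, 0.07062493, 0.1606885 ]), [np.float64(0.0015719234964016587), np.float64(0.0015719234964015397)])
knob (array([0.55741706, 0.15769318, 0.15026275]), [np.float64(5.7904777904644813e-05), np.float64(5.7904777904515e-05)])
[ 0.29242487 -0.04266017  0.95533649] [ 0.94533009 -0.13790875 -0.29552021] [0.1443562  0.98952579 0.        ]
rotvec tool z=-A,y=X [-2.19430548 -1.89741783  0.28676666] [ 1.91431656 -2.21384834 -0.33459045]
axis at z=.12: [0.53774726 0.07202306 0.12      ] at .162 [0.5506033  0.07014757 0.162     ] 260 0.0007850205852098658
axis at z=.12: [0.53899761 0.07259827 0.12      ] at .162 [0.55185365 0.07072277 0.162     ] 61 0.000651331064137891
```

```bash
cat >> h.py <<'E'
M=np.array([.5383,.0723,.12])
RT=R.from_matrix(np.c_[np.cross(X,-A),X,-A])
def W(x,y,z): return M+(x*X+y*Y+z*A)/1000
def go(st,x,y,z):
    p=W(x,y,z);print('target',p.round(4),'dp',(p-st['position']).round(4),'turn',(RT*R.from_rotvec(st['orientation']).inv()).as_rotvec().round(4))
def loc(st):
    d=(st['position']-M)*1000;return np.array([d@X,d@Y,d@A]).round(1)
E
python3 - <<'E'
from h import *
from bench import env
go(env.get_state(),-1,88,80)
E
```

```text
target [0.5735 0.1561 0.1967] dp [ 0.4425 -0.4036 -0.034 ] turn [-0.1849  0.2711 -1.4738]
```

send_rows --turn '[[-0.0185, 0.0271, -0.1474], [-0.0185, 0.0271, -0.1474], [-0.0185, 0.0271, -0.1474], [-0.0185, 0.0271, -0.1474], [-0.0185, 0.0271, -0.1474]]' --translation '[[0.044, -0.04, 0.01], [0.044, -0.04, 0.01], [0.044, -0.04, 0.01], [0.044, -0.04, 0.01], [0.044, -0.04, 0.01]]' --grip '[0.05, 0.05, 0.05, 0.05, 0.05]' --grip_force 25

```text
time: 0.72
position: [0.352, 0.3583, 0.2815]
orientation: [-1.41, -2.665, 0.16]
contact_force: [0.4, 0.5, 0.6]
finger_gap: 0.0498
finger_force: 0.0
```

```bash
python3 - <<'E'
from h import *
from bench import env
s=env.get_state();print(s['time'],s['q'],s['contact_force'],s['finger_gap'],loc(s));go(s,-1,88,80)
E
```

```text
0.725 [0.60232483 0.08015178 1.42364656 0.06046199 1.78800547 0.0132413 ] [0.44686612 0.45426784 0.57904619] 0.04978299843101502 [-263.3  256.1   87.6]
target [0.5735 0.1561 0.1967] dp [ 0.2214 -0.2022 -0.0847] turn [-0.092   0.1354 -0.7322]
```

send_rows --turn '[[-0.0184, 0.0271, -0.1464], [-0.0184, 0.0271, -0.1464], [-0.0184, 0.0271, -0.1464], [-0.0184, 0.0271, -0.1464], [-0.0184, 0.0271, -0.1464]]' --translation '[[0.0443, -0.0404, -0.012], [0.0443, -0.0404, -0.012], [0.0443, -0.0404, -0.012], [0.0443, -0.0404, -0.012], [0.0443, -0.0404, -0.012]]' --grip '[0.05, 0.05, 0.05, 0.05, 0.05]'

```text
time: 1.35
position: [0.5736, 0.1563, 0.2206]
orientation: [-2.194, -1.897, 0.287]
contact_force: [0.6, 1.6, -0.2]
finger_gap: 0.0501
finger_force: 0.0
```

```bash
python3 - <<'E'
from h import *
from bench import env
s=env.get_state();print(s['time'],s['q'],s['contact_force'],s['finger_gap'],loc(s));go(s,-1,88,40);go(s,-1,88,19)
im=env.get_image('scene');u,v=proj(im,W(0,60,60))[0].astype(int)
u=max(u,90);cv2.imwrite('pics/d.png',cv2.resize(im['pixels'][max(v-80,0):v+70,u-90:u+110,::-1],None,fx=3.5,fy=3.5,interpolation=cv2.INTER_CUBIC))
E
```

```text
1.35 [0.09758036 0.38594167 1.19274676 0.0739286  1.85430022 0.25271189] [ 0.63728048  1.64645509 -0.22313928] 0.05011418436436339 [ -7.9  88.2 102.8]
target [0.5618 0.1578 0.1585] dp [-0.0119  0.0015 -0.062 ] turn [ 0.0001 -0.0004 -0.    ]
target [0.5556 0.1587 0.1384] dp [-0.018   0.0024 -0.0821] turn [ 0.0001 -0.0004 -0.    ]
```

View pics/d.png

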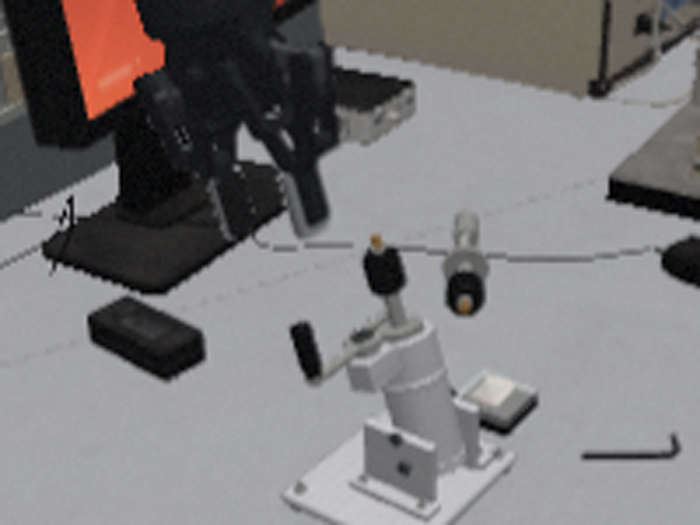

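The picture shows the knob at (305,350), the head at (383,268), and the open fingers above at (225,215) and (312,210), clear of everything. Now I descend over the knob.

send_rows --turn '[[0, 0, 0], [0, 0, 0], [0, 0, 0], [0, 0, 0], [0, 0, 0]]' --translation '[[-0.003, 0.0003, -0.022], [-0.003, 0.0003, -0.02], [-0.0045, 0.0007, -0.015], [-0.0047, 0.0007, -0.0125], [-0.0047, 0.0007, -0.012]]' --grip '[0.05, 0.05, 0.05, 0.05, 0.05]'

```text
time: 2.02
position: [0.5523, 0.1607, 0.1393]
orientation: [-2.19, -1.904, 0.286]
contact_force: [0.1, 0.4, 0.5]
finger_gap: 0.0503
finger_force: 0.0
```

send_rows --turn '[[0, 0, 0], [0, 0, 0], [0, 0, 0], [0, 0, 0]]' --translation '[[0, 0, 0], [0, 0, 0], [0, 0, 0], [0, 0, 0]]' --grip '[0.03, 0.025, 0.025, 0.025]'

```text
time: 2.52
position: [0.5528, 0.1605, 0.1401]
orientation: [-2.191, -1.904, 0.286]
contact_force: [-0.5, 0.2, 0.1]
finger_gap: 0.0247
finger_force: 0.0
```

```bash
python3 - <<'E'
from h import *
from bench import env
s=env.get_state();print(s['time'],s['contact_force'],s['finger_gap'],loc(s))
p=lambda x,y,z:W(x,y,z)
for th in (.2,.4,.6,.8,.95,1.0): print(th,(W(-52*np.sin(th)-3,36+52*np.cos(th),19)-s['position']).round(4))
im=env.get_image('scene');u,v=proj(im,W(0,60,30))[0].astype(int)
cv2.imwrite('pics/e.png',cv2.resize(im['pixels'][v-50:v+40,u-55:u+55,::-1],None,fx=5,fy=5,interpolation=cv2.INTER_CUBIC))
E
```

```text
2.525 [-0.49374372  0.16637724  0.07199482] 0.02474453813375478 [-4.4 89.4 19.6]
0.2 [-0.009  -0.0011  0.002 ]
0.4 [-0.0188 -0.0028  0.005 ]
0.6 [-0.0281 -0.0065  0.0077]
0.8 [-0.0366 -0.012   0.01  ]
0.95 [-0.0422 -0.0172  0.0115]
1.0 [-0.0439 -0.0192  0.0119]
```

View pics/e.png

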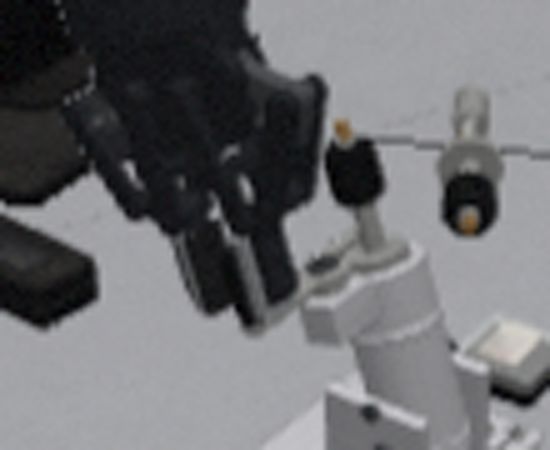

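The fingers straddle the knob around (230,270). Now I drag it along the arc.

send_rows --turn '[[0, 0, 0], [0, 0, 0], [0, 0, 0], [0, 0, 0], [0, 0, 0]]' --translation '[[-0.009, -0.001, 0.002], [-0.0098, -0.0017, 0.003], [-0.0093, -0.0037, 0.0027], [-0.0085, -0.0055, 0.0023], [-0.0073, -0.0072, 0.0019]]' --grip '[0.025, 0.025, 0.025, 0.025, 0.025]'

```text
time: 3.2
position: [0.5081, 0.141, 0.152]
orientation: [-2.19, -1.904, 0.286]
contact_force: [1.9, 0.4, -0.3]
finger_gap: 0.0249
finger_force: 0.6
```

send_rows --turn '[[0, 0, 0], [0, 0, 0], [0, 0, 0]]' --translation '[[0, 0, 0], [0, 0, 0], [0, 0, 0]]' --grip '[0.045, 0.05, 0.05]'

```text
time: 3.58
position: [0.5088, 0.1415, 0.1515]
orientation: [-2.19, -1.903, 0.286]
contact_force: [0.7, -0.8, 0.2]
finger_gap: 0.0497
finger_force: 0.0
```

```bash
python3 - <<'E'
from h import *
from bench import env
s=env.get_state();l=loc(s);print(s['time'],s['contact_force'],s['finger_gap'],l)
go(s,l[0],l[1],95);go(s,0,0,95)
E
```

```text
3.575 [ 0.68710854 -0.84529816  0.2315494 ] 0.049739727520738145 [-46.8  64.3  18.5]
target [0.5311 0.1383 0.2246] dp [ 0.0223 -0.0032  0.0731] turn [-0.0004  0.0006 -0.0049]
target [0.5661 0.0682 0.2108] dp [ 0.0573 -0.0733  0.0593] turn [-0.0004  0.0006 -0.0049]
```

send_rows --turn '[[0, 0, 0], [0, 0, 0], [0, 0, 0], [0, 0, 0], [0, 0, -0.005]]' --translation '[[0.0055, -0.0008, 0.018], [0.0055, -0.0008, 0.018], [0.0058, -0.0008, 0.019], [0.0055, -0.0008, 0.018], [0, 0, 0]]' --grip '[0.05, 0.05, 0.055, 0.055, 0.055]'

```text
time: 4.2
position: [0.5319, 0.1383, 0.2264]
orientation: [-2.196, -1.899, 0.282]
contact_force: [0.1, 0.3, 0.1]
finger_gap: 0.0554
finger_force: 0.0
```

```bash
python3 - <<'E'
from h import *
from bench import env
s=env.get_state();print(s['time'],s['contact_force'],s['finger_gap'],loc(s));go(s,0,0,95)
im=env.get_image('scene');pickle.dump(im,open('im1.pkl','wb'))
C,(n,l,st,ce)=blobs(im,[.54,.1],.11,r=.1)
for i in range(1,n):
    if st[i,4]>8:
        d=(C[l==i].mean(0)-M)*1000;print(ce[i],st[i,4],(d@X).round(1),(d@Y).round(1),(d@A).round(1))
u,v=proj(im,W(0,40,40))[0].astype(int)
cv2.imwrite('pics/f.png',cv2.resize(im['pixels'][v-55:v+45,u-60:u+60,::-1],None,fx=5,fy=5,interpolation=cv2.INTER_CUBIC))
E
```

```text
4.2 [0.11979795 0.28943093 0.13894477] 0.0553681944868854 [-46.6  64.4  97. ]
target [0.5661 0.0682 0.2108] dp [ 0.0341 -0.0701 -0.0157] turn [-0.0006  0.0038  0.0003]
[194.47058824  10.35294118] 17 -107.1 124.3 409.9
[215.59477124  89.76252723] 459 -74.8 91.1 289.6
[228.69486312 138.53614273] 3251 -60.1 77.1 198.1
[249.39837398 199.37398374] 123 -6.5 6.4 44.8
[247.19417476 218.18446602] 103 -42.8 67.8 28.9
```

View pics/f.png

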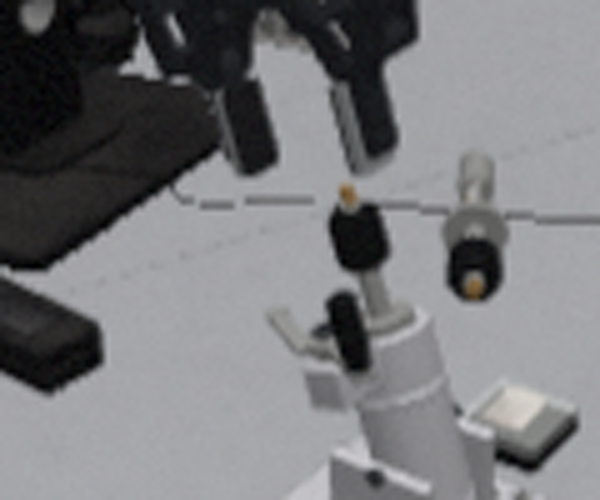

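The keeper is swung: the knob at (348,330) is beside the stick, and the bar at (285,325) points away (θ≈0.83). The head at (358,235) is within 1 mm of the predicted place. I move over it and down.

send_rows --turn '[[0, 0.004, 0], [0, 0, 0], [0, 0, 0], [0, 0, 0]]' --translation '[[0.0115, -0.0235, -0.0052], [0.0115, -0.0235, -0.0052], [0.0111, -0.0231, -0.0053], [0, 0, 0]]' --grip '[0.055, 0.055, 0.055, 0.055]'

```text
time: 4.75
position: [0.5654, 0.0666, 0.2079]
orientation: [-2.193, -1.893, 0.291]
contact_force: [-0.2, 0.3, -0.7]
finger_gap: 0.055
finger_force: 0.0
```

```bash
python3 - <<'E'
from h import *
from bench import env
s=env.get_state();print(s['time'],s['contact_force'],loc(s));go(s,0,0,26)
E
```

```text
4.75 [-0.22037883  0.3332949  -0.71722732] [ 0.4 -1.7 92.2]
target [0.5459 0.0712 0.1448] dp [-0.0195  0.0046 -0.0631] turn [-0.0002 -0.0045  0.002 ]
```

send_rows --turn '[[0, -0.004, 0.002], [0, 0, 0], [0, 0, 0], [0, 0, 0], [0, 0, 0]]' --translation '[[-0.0045, 0.0022, -0.015], [-0.0045, 0.0007, -0.015], [-0.0045, 0.0007, -0.015], [-0.0045, 0.0007, -0.015], [-0.0015, 0.0003, -0.003]]' --grip '[0.055, 0.055, 0.055, 0.055, 0.055]'

```text
time: 5.38
position: [0.5448, 0.0729, 0.1448]
orientation: [-2.192, -1.899, 0.287]
contact_force: [-0.1, -0.3, 0.2]
finger_gap: 0.0544
finger_force: 0.0
```

send_rows --turn '[[0, 0, 0], [0, 0, 0]]' --translation '[[0, 0, 0], [0, 0, 0]]' --grip '[0.055, 0.055]'

```text
time: 5.62
position: [0.5459, 0.0727, 0.1465]
orientation: [-2.193, -1.9, 0.285]
contact_force: [0.2, -0.1, 0.6]
finger_gap: 0.0549
finger_force: 0.0
```

```bash
python3 - <<'E'
from h import *
from bench import env
s=env.get_state();print(s['time'],s['contact_force'],loc(s));go(s,0,0,26)
E
```

```text
5.625 [ 0.20329952 -0.13311432  0.60891707] [-0.7  1.5 27.5]
target [0.5459 0.0712 0.1448] dp [-0.     -0.0015 -0.0017] turn [-0.0004  0.0019 -0.0019]
```

send_rows --turn '[[0, 0, 0], [0, 0, 0], [0, 0, 0], [0, 0, 0], [0, 0, 0]]' --translation '[[0, -0.0015, -0.0015], [0, 0, 0], [0, 0, 0], [0, 0, 0], [0, 0, 0]]' --grip '[0.04, 0.028, 0.028, 0.02, 0.02]' --grip_force 40

```text
time: 6.25
position: [0.5457, 0.0712, 0.1446]
orientation: [-2.193, -1.9, 0.285]
contact_force: [1.4, -0.2, 2.7]
finger_gap: 0.023
finger_force: 39.1
```

send_rows --turn '[[0, 0, 0], [0, 0, 0]]' --translation '[[0, 0, 0], [0, 0, 0]]' --grip '[0.02, 0.02]'

```text
time: 6.5
position: [0.5457, 0.0712, 0.1446]
orientation: [-2.193, -1.9, 0.285]
contact_force: [2.6, -0.2, 3.3]
finger_gap: 0.0229
finger_force: 39.2
```

```bash
python3 - <<'E'
from h import *
from bench import env
s=env.get_state();F=s['contact_force'];m=s['moment'];print(s['time'],F,'XYA',(F@X).round(1),(F@Y).round(1),(F@A).round(1),m,s['finger_force'],s['finger_gap'],loc(s));go(s,0,0,26)
E
```

```text
6.5 [ 2.55758125 -0.16413182  3.31446521] XYA 1.5 0.2 3.9 [-0.05430251 -0.3091119   0.07601476] 39.2331862449646 0.022948807323932625 [-0.1  0.  25.7]
target [0.5459 0.0712 0.1448] dp [ 0.0002 -0.0001  0.0002] turn [-0.0004  0.0014 -0.0019]
```

Well centred and gripped. Now I draw out along the axis, watching the side force.

send_rows --turn '[[0, 0, 0], [0, 0, 0], [0, 0, 0], [0, 0, 0], [0, 0, 0]]' --translation '[[0.00088, -0.00013, 0.00287], [0.00117, -0.00017, 0.00382], [0.00117, -0.00017, 0.00382], [0.00117, -0.00017, 0.00382], [0.00117, -0.00017, 0.00382]]' --grip '[0.02, 0.02, 0.02, 0.02, 0.02]'

```text
time: 7.12
position: [0.5512, 0.0704, 0.1629]
orientation: [-2.193, -1.9, 0.286]
contact_force: [-0.0, 0.7, -1.9]
finger_gap: 0.0228
finger_force: 39.2
```

```bash
cat > st.py <<'E'
from h import *
from bench import env
s=env.get_state();F=s['contact_force'];m=s['moment'];print(s['time'],'F XYA',(F@X).round(1),(F@Y).round(1),(F@A).round(1),m.round(2),s['finger_force'],s['finger_gap'],loc(s));go(s,0,0,26+55)
E
python3 st.py
```

```text
7.125 F XYA 0.5 0.6 -1.9 [-0.06 -0.21 -0.01] 39.21558201313019 0.022836890294515653 [-0.2  0.  44.8]
target [0.562  0.0688 0.1974] dp [ 0.0108 -0.0016  0.0345] turn [-0.0004  0.001  -0.0019]
```

send_rows --turn '[[0, 0, 0], [0, 0, 0], [0, 0, 0], [0, 0, 0], [0, 0, 0]]' --translation '[[0.00117, -0.00017, 0.00382], [0.00117, -0.00017, 0.00382], [0.00117, -0.00017, 0.00382], [0.00117, -0.00017, 0.00382], [0.00117, -0.00017, 0.00382]]' --grip '[0.02, 0.02, 0.02, 0.02, 0.02]'

```text
time: 7.75
position: [0.5571, 0.0696, 0.182]
orientation: [-2.193, -1.9, 0.286]
contact_force: [0.9, -0.6, -1.1]
finger_gap: 0.0232
finger_force: 39.2
```

```bash
python3 st.py
```

```text
7.75 F XYA 1.2 -0.5 -0.8 [-0.08 -0.22 -0.01] 39.21455383300781 0.02318790854091135 [-0.2  0.  64.8]
target [0.562  0.0688 0.1974] dp [ 0.0049 -0.0007  0.0154] turn [-0.0004  0.001  -0.0019]
```

send_rows --turn '[[0, 0, 0], [0, 0, 0], [0, 0, 0], [0, 0, 0], [0, 0, 0]]' --translation '[[0.00117, -0.00017, 0.00382], [0.00117, -0.00017, 0.00382], [0.00117, -0.00017, 0.00382], [0.00088, -0.00013, 0.00287], [0.00029, -4e-05, 0.00096]]' --grip '[0.02, 0.02, 0.02, 0.02, 0.02]'

```text
time: 8.38
position: [0.5617, 0.0689, 0.1972]
orientation: [-2.193, -1.9, 0.286]
contact_force: [-0.1, 0.5, -2.1]
finger_gap: 0.0229
finger_force: 39.2
```

send_rows --turn '[[0, 0, 0], [0, 0, 0], [0, 0, 0]]' --translation '[[0, 0, 0], [0, 0, 0], [0, 0, 0]]' --grip '[0.02, 0.02, 0.02]'

```text
time: 8.75
position: [0.5616, 0.0689, 0.1969]
orientation: [-2.193, -1.9, 0.286]
contact_force: [-0.5, 0.4, -1.8]
finger_gap: 0.0229
finger_force: 39.2
```

```bash
python3 st.py; python3 - <<'E'
from h import *
from bench import env
im=env.get_image('scene');u,v=proj(im,W(0,0,20))[0]
for n,z in(('mouth',0),('foot_top exp',9),('collar top exp',61)):print(n,((proj(im,W(0,0,z))[0]-[int(u)-50,int(v)-45])*6).round())
u,v=int(u),int(v)
cv2.imwrite('pics/g.png',cv2.resize(im['pixels'][v-45:v+45,u-50:u+50,::-1],None,fx=6,fy=6,interpolation=cv2.INTER_CUBIC))
E
```

```text
8.75 F XYA -0.0 0.3 -1.9 [ 0.01 -0.28 -0.03] 39.21586811542511 0.02288296815846454 [-0.2  0.  80.4]
target [0.562  0.0688 0.1974] dp [ 0.0004 -0.0001  0.0005] turn [-0.0005  0.0007 -0.0019]
mouth [316. 319.]
foot_top exp [311. 298.]
collar top exp [276. 172.]
```

View pics/g.png

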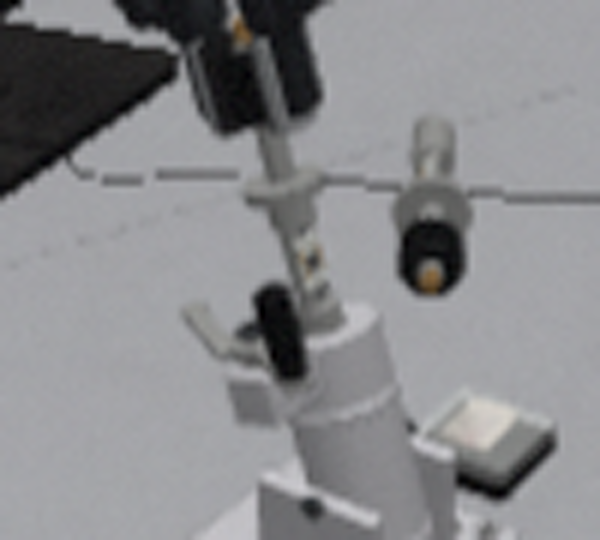

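The picture shows the collar at (285,188) and the whole flat with the chip at (312,265). The foot's top shows at (322,315), just above the mouth. Travel is 54.7 mm (window 46–67 mm), the side force is about 0, and the grip is steady.

```bash
python3 -c "
from bench import env
print(env.sign_off())"
```

```text
the job is handed in; nothing more can be done
None
```

The job is handed in: the keeper is swung aside to about 0.83 rad, and the stick is held still by its head, drawn out about 55 mm, so the whole chip flat is clear of the mouth and roughly 33 mm of the 42 mm foot is still in the bore.

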